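# Tuck the hold-down plate under the jig's leaf and hold it pressed on the contacts

## Task

A board test jig needs its contact bed held down for a reading. Pick up the metal hold-down plate by its rib, set it down square and centred on the jig's sprung bed, slide its leading edge under the thin hinged leaf without lifting the leaf, up to the stop behind it, then press the plate flat until the bed is fully down. Finish while still holding the plate pressed down like that; do not let go, and leave the other things on the desk where they are.

Things in the scene. Friction and masses are not known exactly. Their poses are not given: they have to be found in the camera images.
- plate: Loose steel hold-down plate, 90 (x) x 50 (y) x 3 mm, about 0.09 kg, flat on the grey work board (top 18 mm above the desk). Grip rib upright in the middle of its top: 40 mm long along x, 12 mm thick in y, from 3 to 33 mm above the underside; grip it across the 12 mm from above. Origin: centre of the underside, z up. Symmetric: either short edge may go under the leaf.
- jig: Board test jig, fixed on the grey work board: black base 150 (x) x 84 (y) mm, 22 mm high, with a sprung bed, and at the +x end an aluminium stop block and a hinged leaf lapping over the bed. Origin: centre of its underside, 18 mm above the desk; x points along the push, toward the leaf. Heights given for the jig's parts are above this underside.
- home (a point): Where the centre of the plate's underside belongs when its edge is against the stop and the bed is still up: jig x = 0, y = 0, height 34 mm. Axes as the jig's. The stop block is 76 mm wide, its face at jig x = +45 mm, its top at height 39.5 mm.
- lip (a point): Middle of the leaf's free edge when the leaf lies down: jig x = +22 mm, height 42 mm. The aluminium leaf is 64 mm wide and 2 mm thick; its level underside is at height 40 mm (6 mm over the raised bed) from jig x = +27 mm to the hinge, the last 5 mm turned up about 30 degrees as a lead-in.
- leaf (a joint): Leaf hinge (axis along jig y at jig x = +64 mm, height 42.5 mm): 0 lying down, positive when its free edge is lifted, rad. It weighs 25 g, lies by its own weight and is lifted by the slightest upward push.
- bed (a joint): Downward travel of the sprung bed, m: 0 up, 0.003 fully down. The bed is grey with brass pins, 100 x 50 mm (jig x -60 to +40 mm, y +-25 mm), its top at height 34 mm when up. Springs push back with 3.5 N when up, 7 N when fully down; the plate's weight alone does not sink it, a steady push of 10 to 20 N holds it down.
- phone: Bystander: phone lying flat, 72 x 148 x 8 mm. Origin: centre of the underside.
- charger: Bystander: small white charger, 29 x 41 x 26 mm. Origin: centre of the underside.
- kapton_roll: Bystander: roll of amber tape lying flat, 50 mm across, 12 mm high. Origin: centre of the underside.

How it is judged:
By the outcome, as a careful person would: the job done as asked, in the order asked, and still so for the second after the job is handed in, while the arm keeps its last pose, push and grip.
It also fails if it takes over 38 s, if anything falls off the work surface, if the arm or the gripper's body presses on something with over 40 N, if the wrist force passes 120 N, or if a joint passes its speed limit or range.

## Robot

A 6-joint arm with a two-finger parallel gripper is mounted at the origin on a cart in front of the work surface, level with it; the furniture and walls round the work are solid. World frame = base frame: x ahead of the robot, y to its left, z up, the work surface at z = 0. Lengths are in m, angles in degrees, forces in N, time in s.
With the tool pointing down it reaches from about 0.375 to 0.9 m from the base axis. Payload 3.1 kg.
Tool frame: the origin (TCP) lies at the very end of the fingers, on their centre line; the grasp point (between the pads) lies 19 mm behind it; z points along the fingers, y is the line along which they close (so a half turn about z gives the same grasp; the last joint's range is limited). The gripper opens to 87 mm and grips with 3 to 60 N. Pads are 19 mm wide; open, the fingers measure 117 mm over their backs; the gripper's body (75 mm by 190 mm) begins 51 mm behind the grasp point.
Start: joints at [64.372, 30.224, 82.088, -0, 67.689, -10.227], TCP at [0.166, 0.603, 0.223] pointing down, gripper open.
Joint ranges: [-176.69, 176.69], [-43.24, 126.21], [12.49, 139.97], [-82, 262], [0, 151.66], [-163.58, 163.58]. Speed limits (degrees/s): [159.86, 159.86, 180, 180, 180, 180].

## Interface

Orientations are given as a 3x3 rotation matrix whose columns are the frame's x, y, z axes.
In Python, from rig import bot, imaging gives the robot as it stands.
- The arm moves only by the tool drive_tool, never from a script. Its argument "deltas" is text: rows parted by semicolons, each of 5 numbers parted by spaces: the finger opening in mm, from 0 to 87, then the shift along the world's x, y, z in mm, then the turn about the world's z in rad. In form: jaw dx dy dz twist; .... A call has 1 to 12 rows; each row is the pose to reach, as a shift and turn from the pose commanded when the call began; what a row does not reach only later rows make up. A row lasts 1/10 s, in which the tool goes at most 50 mm and 8.59 degrees, less where a joint would pass 70% of its speed; a pose out of reach is approached as far as the arm can. A call with a gripper value outside its range is refused whole. The fingers move at their own pace and stop on an object; the grip force is fixed at half the most. Time passes only in rows, so rows that repeat a pose let the fingers close. It gives the time, the measured TCP pose, the force, the opening and the grip force at its end, in the units of the state.
- bot.read_state(): the state, without advancing time (a new reading comes with each control period).
- imaging.capture(name): name is "side" or "top" or "wrist"; returns the picture (384x512x3 uint8, red, green, blue); there is no depth.
- imaging.camera_model(name): a dict with "fx", "fy", "cx", "cy" (pixels), "T" (4x4, takes a point from camera to world coordinates). Camera axes: x right, y down, z forward; pixel columns grow to the right and rows downward; lengths in m; the calibration is good to about 2 mm. A picture is of the moment at which its call begins: read the wrist's pose just before it. camera_model takes no time and is no camera call; for the wrist camera it gives the pose at the moment of the call.
- bot.hand_in(): hands the job in; it is judged then, once.
The state is a dict: "time_s": time; "joint_positions": joint angles; "qvel": joint speeds; "tau": joint torques, N m; "position": TCP position; "tcp_rot": TCP orientation; "force": force on the tool from outside, world axes, zero at the start; "moment": the same for the moment, N m; "opening": opening from 0.0 (shut) to 1.0 (fully open); "grasp_force": force on a finger pad.
Only numpy, scipy, OpenCV 4.12 (cv2) and the standard library are available. Lean on these libraries where they do the work, as an engineer would, in place of code of your own. Each camera call takes 0.05 s, during which the arm holds its last target. There are 200 camera calls.

## Working session

There is one attempt and no reset: what is moved stays moved. The work goes in short steps, Python scripts to look and compute and a tool call to move; the robot and the scene stay as the last step left them, time stands still between calls to the robot, and variables do not carry over. Pictures are saved under pics/ and viewed, at most 10 in all, crops included, and the job is handed in when it is done.

Besides the shell and the picture viewer there is one more tool, called by a JSON object that holds its "op" and its "data", one argument or row to a line. drive_tool: Moves the arm, as the interface text tells. Its arguments: {"type":"object","properties":{"deltas":{"type":"string"}},"required":["deltas"]}

```bash
mkdir -p pics; cat > h.py <<'E'
import cv2,numpy as np
from rig import bot,imaging
def snap(n,f):
    m=imaging.camera_model(n); im=imaging.capture(n); cv2.imwrite(f'pics/{f}.png',cv2.cvtColor(im,cv2.COLOR_RGB2BGR)); np.save(f'pics/{f}.npy',np.array([m['fx'],m['fy'],m['cx'],m['cy'],*np.array(m['T']).ravel()])); return im
def ray(f,u,v,z):
    a=np.load(f'pics/{f}.npy'); T=a[4:].reshape(4,4)
    d=T[:3,:3]@[(u-a[2])/a[0],(v-a[3])/a[1],1]; o=T[:3,3]
    return o+d*(z-o[2])/d[2]
E
python3 - <<'E'
from h import *
a=snap('top','t0');b=snap('side','s0')
cv2.imwrite('pics/both.png',cv2.cvtColor(cv2.resize(np.vstack([a]),(800,600),interpolation=3),cv2.COLOR_RGB2BGR))
s=bot.read_state();print(s['time_s'],s['position'],s['tcp_rot'],s['opening'])
for n in('top','side','wrist'):m=imaging.camera_model(n);print(n,m['fx'],np.round(m['T'],3).tolist())
E
```

```text
0.1 [0.16567658 0.60196479 0.22168385] [[-9.64085485e-01  2.65590872e-01 -8.16366401e-04]
 [ 2.65591934e-01  9.64083937e-01 -1.75721564e-03]
 [ 3.20345298e-04 -1.91092643e-03 -9.99998123e-01]] 0.9957235802916814
top 413.36556019613977 [[0.01, -0.993, 0.115, 0.38], [-1.0, -0.007, 0.026, -0.408], [-0.025, -0.116, -0.993, 0.929], [0.0, 0.0, 0.0, 1.0]]
side 470.2207624405101 [[0.853, -0.296, 0.43, 0.128], [-0.521, -0.442, 0.73, -0.998], [-0.026, -0.847, -0.531, 0.516], [0.0, 0.0, 0.0, 1.0]]
wrist 274.89934020273193 [[0.266, 0.918, 0.295, 0.083], [0.964, -0.252, -0.085, 0.626], [-0.004, 0.307, -0.952, 0.384], [0.0, 0.0, 0.0, 1.0]]
```

View pics/both.png

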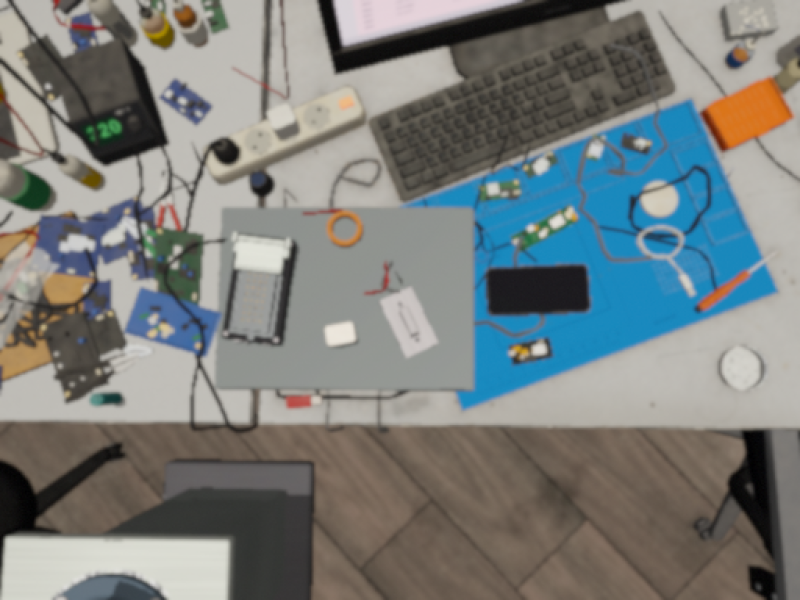

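View pics/s0.png

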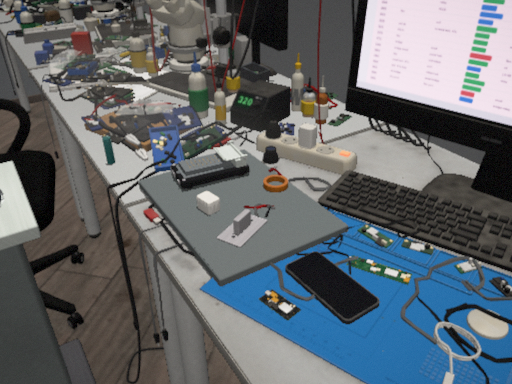

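The top view shows the jig at about (260,288) with its leaf pointing up (+x). The plate is at (409,322), the charger at (340,334) and the tape at (345,229). I'll enlarge this.

```bash
python3 - <<'E'
from h import *
a=cv2.imread('pics/t0.png')[125:260,130:310]
cv2.imwrite('pics/t0c.png',cv2.resize(a,None,fx=4.4,fy=4.4,interpolation=2))
E
```

```text
(no output)
```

View pics/t0c.png

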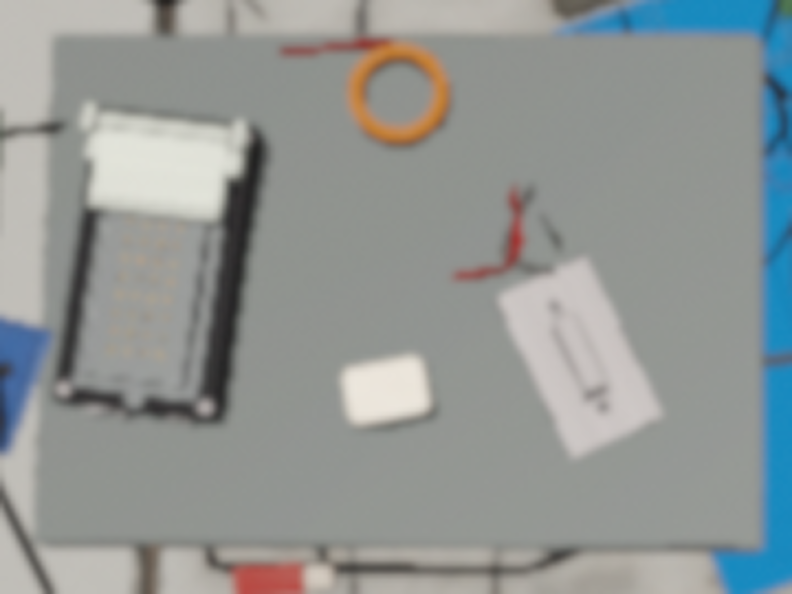

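```bash
python3 - <<'E'
from h import *
P=lambda u,v,z:ray('t0',130+(u+.5)/4.4-.5,125+(v+.5)/4.4-.5,z)*1000
p=[P(u,v,.021) for u,v in[(498,296),(588,258),(662,413),(575,459)]]
print(np.round(p,1),np.mean(p,0)); print([np.linalg.norm(p[i]-p[i-1]) for i in range(4)])
f=(p[0]+p[1]-p[2]-p[3]);print('plate yaw',np.degrees(np.arctan2(f[1],f[0])))
l=[P(90,205,.0605),P(223,220,.0605)];d=l[0]-l[1];print('lip',np.mean(l,0),np.linalg.norm(d),'jig yaw',np.degrees(np.arctan2(-d[0],d[1])))
e=P(64,388,.04),P(206,407,.04);d=e[0]-e[1];print('screws',np.mean(e,0),np.linalg.norm(d),np.degrees(np.arctan2(-d[0],d[1])))
e=P(90,118,.0605),P(240,133,.0605);d=e[0]-e[1];print('hinge',np.mean(e,0),np.linalg.norm(d),np.degrees(np.arctan2(-d[0],d[1])))
s=bot.read_state();R=np.array(s['tcp_rot']);print('tool y dir',np.degrees(np.arctan2(R[1,1],R[0,1])),s['position'])
E
```

```text
[[ 486.2 -369.    21. ]
 [ 505.7 -414.1   21. ]
 [ 428.1 -451.4   21. ]
 [ 404.8 -408.2   21. ]] [ 456.20654245 -410.66506844   21.        ]
[np.float64(90.30388071823877), np.float64(49.17979450710269), np.float64(86.1660539138552), np.float64(49.005060478451355)]
plate yaw 25.71329164229151
lip [ 521.28339092 -204.12276417   60.5       ] 65.59221680802636 jig yaw -6.133629303252995
screws [ 432.51632098 -191.75118053   40.        ] 71.06852910294519 -7.08497927216698
hinge [ 564.32107008 -206.84436362   60.5       ] 74.26308358852653 -5.510715667979708
tool y dir 74.5979057064064 [0.16567658 0.60196479 0.22168385]
```

{"op": "drive_tool", "data": {
  "deltas": "87 0 0 50 0; 87 0 0 90 0; 87 334 -352 90 -1.2; 87 334 -352 90 -1.2; 87 334 -352 90 -1.2; 87 334 -352 90 -1.2; 87 334 -352 90 -1.2; 87 334 -352 90 -1.2; 87 334 -352 90 -1.2; 87 334 -352 90 -1.2; 87 334 -352 90 -1.2; 87 334 -352 90 -1.2"
}}

```text
time_s: 1.3
position: [0.5017, 0.2479, 0.3121]
tcp_rot: [[-0.1, 0.995, -0.0], [0.995, 0.1, -0.001], [-0.001, -0.0, -1.0]]
force: [0.1, 0.2, -0.3]
opening: 0.999
grasp_force: 0.0
```

{"op": "drive_tool", "data": {
  "deltas": "87 -20 -659 -100 -1.224; 87 -20 -659 -100 -1.224; 87 -20 -659 -100 -1.224; 87 -20 -659 -100 -1.224; 87 -20 -659 -100 -1.224; 87 -20 -659 -100 -1.224; 87 -20 -659 -100 -1.224; 87 -20 -659 -100 -1.224; 87 -20 -659 -100 -1.224; 87 -20 -659 -100 -1.224; 87 -20 -659 -100 -1.224; 87 -20 -659 -100 -1.224"
}}

```text
time_s: 2.5
position: [0.4813, -0.3442, 0.2218]
tcp_rot: [[0.901, 0.434, -0.0], [0.434, -0.901, 0.001], [-0.0, -0.001, -1.0]]
force: [1.0, 0.4, 0.6]
opening: 1.004
grasp_force: 0.0
```

{"op": "drive_tool", "data": {
  "deltas": "87 -25 -60 -30 0; 87 -25 -60 -30 0; 87 -25 -60 -30 0; 87 -25 -60 -30 0"
}}

```text
time_s: 2.9
position: [0.4568, -0.4011, 0.1922]
tcp_rot: [[0.901, 0.433, -0.001], [0.433, -0.901, 0.002], [0.0, -0.002, -1.0]]
force: [-0.3, 0.3, -0.2]
opening: 1.005
grasp_force: 0.0
```

```bash
python3 - <<'E'
from h import *
a=snap('wrist','w1')
cv2.imwrite('pics/w1c.png',cv2.cvtColor(cv2.resize(a,(800,600),interpolation=2),cv2.COLOR_RGB2BGR))
s=bot.read_state();print(s['time_s'],s['position'],s['tcp_rot'],s['joint_positions'])
E
```

```text
2.95 [ 0.45733718 -0.40078249  0.19285934] [[ 9.00633466e-01  4.34579511e-01  8.72040796e-05]
 [ 4.34579084e-01 -9.00632829e-01  1.23569776e-03]
 [ 6.15547786e-04 -1.07501369e-03 -9.99999233e-01]] [-5.17712644e+01  3.08870989e+01  8.63054307e+01  5.36426567e-02
  6.28600058e+01  1.24457062e+01]
```

View pics/w1c.png

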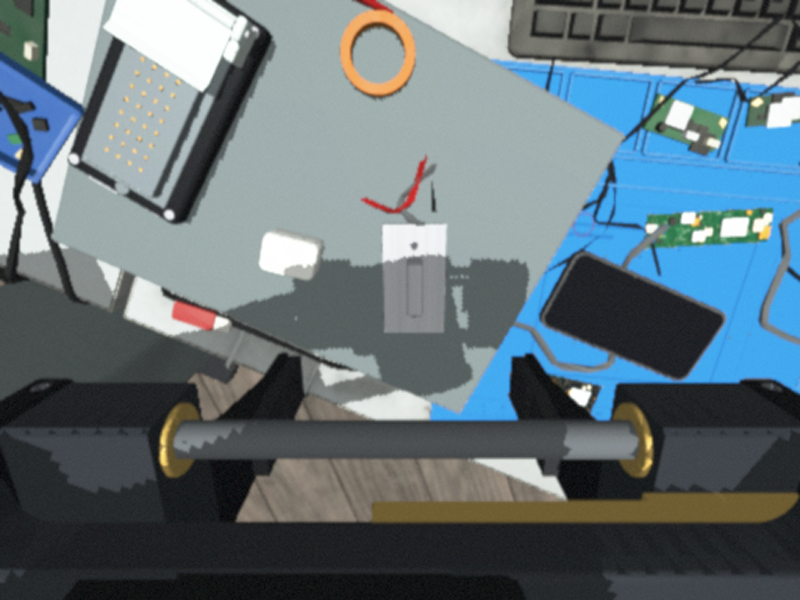

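The wrist view shows the plate with corners (383,224), (446,225), (444,332) and (385,332), square to the image. The jig is at upper left.

```bash
python3 - <<'E'
from h import *
P=lambda u,v,z:ray('w1',(u+.5)*.64-.5,(v+.5)*.64-.5,z)*1000
p=[P(u,v,.021) for u,v in[(383,224),(446,225),(444,332),(385,332)]]
print(np.round(p,1),np.mean(p,0)); print([np.linalg.norm(p[i]-p[i-1]) for i in range(4)])
f=(p[0]+p[1]-p[2]-p[3]);print('plate yaw',np.degrees(np.arctan2(f[1],f[0])))
r=[P(u,v,.051) for u,v in[(405,258),(423,258),(423,317),(405,317)]]
print('rib',np.mean(r,0),np.linalg.norm(r[0]-r[3]),np.linalg.norm(r[0]-r[1]))
for z in(.0605,):
  l=[P(108,20,z),P(213,90,z)];d=l[0]-l[1];print('lip',np.mean(l,0),np.linalg.norm(d),'jig yaw',np.degrees(np.arctan2(-d[0],d[1])))
e=P(74,159,.04),P(170,214,.04);d=e[0]-e[1];print('screws',np.mean(e,0),np.linalg.norm(d),np.degrees(np.arctan2(-d[0],d[1])))
E
```

```text
[[ 484.9 -366.7   21. ]
 [ 505.3 -410.9   21. ]
 [ 425.7 -450.1   21. ]
 [ 404.3 -405.7   21. ]] [ 455.04344949 -408.34396748   21.        ]
[np.float64(89.52236328202213), np.float64(48.6134661182093), np.float64(88.75118670098955), np.float64(49.27680653924662)]
plate yaw 25.995450009221578
rib [ 456.54225522 -406.57766069   51.        ] 45.0892611324872 12.946310994623046
lip [ 524.5124422  -202.69876977   60.5       ] 68.52057567415238 jig yaw -7.739763265091275
screws [ 431.45182824 -189.42658952   40.        ] 71.2382216748165 -6.30537189389565
```

{"op": "drive_tool", "data": {
  "deltas": "60 -2 -8 -50 0.004; 60 -2 -8 -100 0.004; 60 -2 -8 -140 0.004; 60 -2 -8 -160 0.004; 60 -2 -8 -160 0.004"
}}

```text
time_s: 3.45
position: [0.4546, -0.4066, 0.0304]
tcp_rot: [[0.898, 0.44, -0.004], [0.44, -0.898, 0.005], [-0.001, -0.006, -1.0]]
force: [0.4, 0.2, 0.6]
opening: 0.706
grasp_force: 0.0
```

{"op": "drive_tool", "data": {
  "deltas": "40 0 -1 -4 0; 30 0 -1 -7 0; 0 0 -1 -7 0; 0 0 -1 -7 0; 0 0 -1 -7 0; 0 0 -1 -7 0; 0 0 -1 -7 0; 0 0 -1 -7 0"
}}

```text
time_s: 4.25
position: [0.4548, -0.4113, 0.0258]
tcp_rot: [[0.899, 0.437, -0.0], [0.437, -0.899, 0.0], [-0.0, -0.0, -1.0]]
force: [-1.2, -0.6, 2.2]
opening: 0.131
grasp_force: 30.0
```

{"op": "drive_tool", "data": {
  "deltas": "0 0 0 20 0; 0 0 0 60 0; 0 0 0 110 0; 0 19 213 110 -0.567; 0 19 213 110 -0.567; 0 19 213 110 -0.567; 0 19 213 110 -0.567; 0 19 213 110 -0.567; 0 19 213 110 -0.567; 0 19 213 110 -0.567; 0 19 213 110 -0.567"
}}

```text
time_s: 5.35
position: [0.4746, -0.2004, 0.1357]
tcp_rot: [[0.993, -0.115, 0.001], [-0.115, -0.993, -0.001], [0.001, 0.001, -1.0]]
force: [-0.1, -0.4, -1.0]
opening: 0.132
grasp_force: 30.0
```

```bash
python3 - <<'E'
from h import *
a=snap('wrist','w2')
cv2.imwrite('pics/w2c.png',cv2.cvtColor(cv2.resize(a,(800,600),interpolation=2),cv2.COLOR_RGB2BGR))
for i in range(4):
  s=bot.read_state();print(s['time_s'],s['position'],s['opening'],s['force'],s['grasp_force']);imaging.capture('top')
R=s['tcp_rot'];print(R,np.degrees(np.arctan2(R[1][0],R[0][0])))
E
```

```text
5.4 [ 0.47444923 -0.20041688  0.13558468] 0.13530705944833413 [ 0.32721867  0.24080042 -0.78020575] 29.99965346418321
5.45 [ 0.47423058 -0.20025538  0.13551983] 0.13388167355569466 [ 0.0108965  -0.03255798 -0.55110559] 29.999689422547817
5.5 [ 0.4740729  -0.19998481  0.13547227] 0.13469787859778617 [-0.12450298  0.37149103 -0.62514422] 29.99968829099089
5.55 [ 0.47397499 -0.19974176  0.13545946] 0.13586720735427774 [-0.37286455 -0.1835134  -0.34050863] 29.999756310135126
[[ 9.93286136e-01 -1.15683160e-01  2.41525236e-04]
 [-1.15683098e-01 -9.93286139e-01 -2.58262460e-04]
 [ 2.69780286e-04  2.28588133e-04 -9.99999937e-01]] -6.643026895441158
```

View pics/w2c.png

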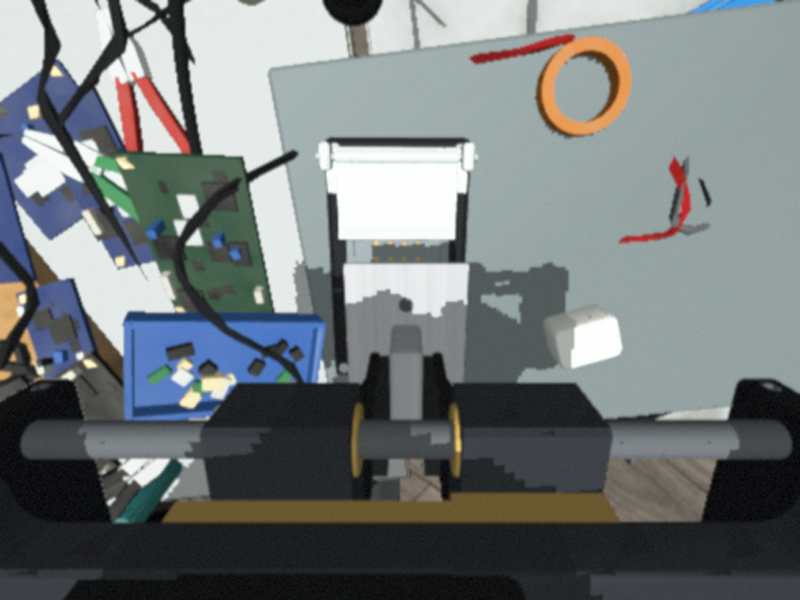

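The plate's front edge runs (344,264) to (468,264), the lip (337,239) to (463,241), and the hinge ends are at (325,155) and (470,155). Plate and jig look nearly parallel.

```bash
python3 - <<'E'
from h import *
P=lambda u,v,z:ray('w2',(u+.5)*.64-.5,(v+.5)*.64-.5,z)*1000
def seg(n,a,b,z):
  l=[P(*a,z),P(*b,z)];d=l[0]-l[1];print(n,np.mean(l,0).round(1),np.linalg.norm(d).round(1),'yaw',np.degrees(np.arctan2(-d[0],d[1])).round(2))
seg('lip',(337,239),(463,241),.0605)
seg('leafroot',(331,165),(468,167),.0605)
seg('hinge',(319,155),(476,155),.0605)
seg('base far',(331,139),(469,139),.04)
seg('plate',(344,264),(468,264),.131)
seg('plate',(344,264),(468,264),.129)
E
python3 - <<'E'
import cv2
a=cv2.imread('pics/w2.png')[80:190,190:320]
cv2.imwrite('pics/w2d.png',cv2.resize(a,None,fx=5.4,fy=5.4,interpolation=2))
E
```

```text
lip [ 518.6 -201.8   60.5] 70.0 yaw -7.58
leafroot [ 557.5 -206.3   60.5] 72.3 yaw -7.44
hinge [ 563.1 -205.9   60.5] 82.2 yaw -6.64
base far [ 571.8 -208.    40. ] 77.7 yaw -6.63
plate [ 520.5 -205.1  131. ] 49.3 yaw -6.68
plate [ 520.  -205.1  129. ] 49.9 yaw -6.68
```

View pics/w2d.png

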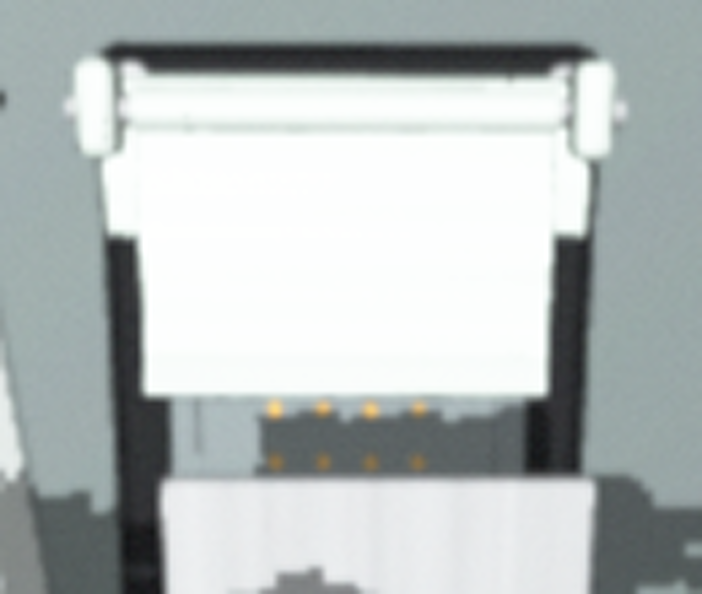

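The enlarged crop shows the lip at (144,394)-(549,396), the bed's sides at u=170 and 527 (v≈435), the stop block at u=105 to 588 (v≈225), and the plate's front edge at (161,480)-(595,480).

```bash
python3 - <<'E'
from h import *
P=lambda u,v,z:ray('w2',190+(u+.5)/5.4-.5,80+(v+.5)/5.4-.5,z)*1000
c,s=np.cos(np.radians(-6.64)),np.sin(np.radians(-6.64)); 
J=lambda p:np.array([c*(p[0])+s*(p[1]),-s*p[0]+c*p[1]])
t=J([474.3,-200.3]);print('tcp',t)
def seg(n,a,b,z,):
  l=[J(P(*a,z)),J(P(*b,z))];d=l[0]-l[1];print(n,(np.mean(l,0)-t).round(1),np.linalg.norm(d).round(1),'slant',np.degrees(np.arctan2(-d[0],d[1])).round(2))
seg('lip64',(144,394),(549,396),.061)
seg('root64',(138,130),(555,130),.060)
seg('bed50',(170,435),(527,435),.052)
seg('stop76',(105,225),(588,225),.0575)
seg('hinge',(75,105),(612,105),.0605)
seg('base84',(118,480),(579,472),.040)
seg('plate50',(161,480),(595,480),.1285)
seg('plate50',(161,480),(595,480),.1305)
# direction along base left/right edges
for a,b in(((108,240),(125,590)),((590,240),(579,472))):
  d=J(P(*a,.040))-J(P(*b,.040));print('edge slant',np.degrees(np.arctan2(d[1],d[0])))
E
```

```text
tcp [ 494.27934415 -144.11283754]
lip64 [44.8  5.4] 64.9 slant -0.31
root64 [85.2  5.2] 63.6 slant 0.0
bed50 [36.6  5.3] 59.9 slant -0.03
stop76 [71.1  5.3] 75.9 slant -0.01
hinge [88.8  5.6] 81.4 slant 0.0
base84 [27.   5.6] 81.8 slant 0.97
plate50 [46.   0.6] 50.7 slant -0.04
plate50 [46.5  0.6] 50.1 slant -0.04
edge slant -0.31127557938884864
edge slant -0.2932301441339158
```

{"op": "drive_tool", "data": {
  "deltas": "0 -8 6 -20 -0.002; 0 -8 6 -50 -0.002; 0 -8 6 -65 -0.002; 0 -8 6 -65 -0.002; 0 -8 6 -65 -0.002"
}}

```text
time_s: 6.1
position: [0.4661, -0.1928, 0.0706]
tcp_rot: [[0.993, -0.116, -0.0], [-0.116, -0.993, 0.0], [-0.0, -0.0, -1.0]]
force: [-0.2, -1.0, -1.1]
opening: 0.138
grasp_force: 30.0
```

```bash
python3 - <<'E'
from h import *
s=bot.read_state();print(s['time_s'],s['position'],s['force'])
a=snap('wrist','w3')[70:190,180:330]
cv2.imwrite('pics/w3c.png',cv2.cvtColor(cv2.resize(a,None,fx=5,fy=5,interpolation=2),cv2.COLOR_RGB2BGR))
E
```

```text
6.1 [ 0.46607601 -0.1928313   0.07059911] [-0.19993375 -0.98313968 -1.06102954]
```

View pics/w3c.png

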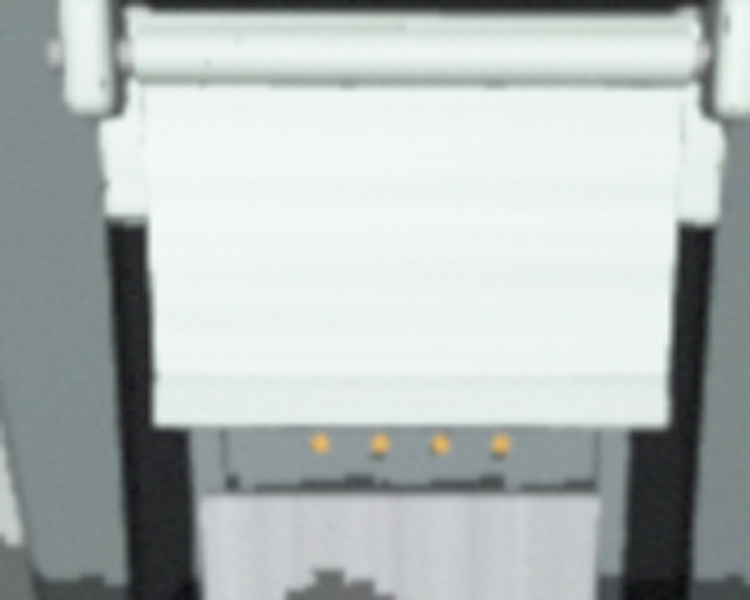

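The lip is at (155,426)-(669,426), the plate's front edge at (202,493)-(600,493), and the bed's sides at 190 and 629. Everything is parallel, with the plate about 1 mm left.

```bash
python3 - <<'E'
from h import *
P=lambda u,v,z:ray('w3',180+(u+.5)/5-.5,70+(v+.5)/5-.5,z)*1000
c,s=np.cos(np.radians(-6.7)),np.sin(np.radians(-6.7)); 
J=lambda p:np.array([c*(p[0])+s*(p[1]),-s*p[0]+c*p[1]])
t=J([466.1,-192.8])
def seg(n,a,b,z,):
  l=[J(P(*a,z)),J(P(*b,z))];d=l[0]-l[1];print(n,(np.mean(l,0)-t).round(1),np.linalg.norm(d).round(1),'slant',np.degrees(np.arctan2(-d[0],d[1])).round(2))
seg('lip64',(155,426),(669,426),.061)
seg('root64',(144,90),(688,90),.060)
seg('bed',(190,480),(629,480),.052)
seg('stop76',(103,190),(720,190),.0575)
seg('base84',(130,560),(692,560),.040)
seg('plate50',(202,493),(600,493),.0645)
E
```

```text
lip64 [53.9 -0.9] 64.7 slant -0.04
root64 [93.5 -1.3] 64.1 slant -0.01
bed [45.1 -0.7] 58.9 slant -0.04
stop76 [82.3 -0.8] 75.3 slant -0.02
base84 [30.6 -1. ] 81.9 slant -0.05
plate50 [46.1  0.5] 49.8 slant -0.04
```

{"op": "drive_tool", "data": {
  "deltas": "0 0 -1.4 -4 0; 0 0 -1.4 -8 0; 0 0 -1.4 -9 0; 0 0 -1.4 -9 0"
}}

```text
time_s: 6.55
position: [0.4659, -0.1937, 0.0616]
tcp_rot: [[0.993, -0.116, -0.0], [-0.116, -0.993, 0.0], [-0.0, -0.0, -1.0]]
force: [-0.9, -0.0, -1.3]
opening: 0.137
grasp_force: 30.0
```

{"op": "drive_tool", "data": {
  "deltas": "0 0 0 -0.5 0; 0 0 0 -1 0; 0 0 0 -1 0; 0 0 0 -1 0"
}}

```text
time_s: 6.95
position: [0.466, -0.1938, 0.0606]
tcp_rot: [[0.993, -0.116, 0.0], [-0.116, -0.993, -0.0], [0.0, 0.0, -1.0]]
force: [0.5, -0.2, -0.3]
opening: 0.133
grasp_force: 30.0
```

{"op": "drive_tool", "data": {
  "deltas": "0 0 0 -0.5 0; 0 0 0 -0.7 0; 0 0 0 -0.7 0; 0 0 0 -0.7 0"
}}

```text
time_s: 7.35
position: [0.4659, -0.1938, 0.0599]
tcp_rot: [[0.993, -0.116, -0.0], [-0.116, -0.993, 0.0], [-0.0, -0.0, -1.0]]
force: [-0.1, -0.1, -0.9]
opening: 0.135
grasp_force: 30.0
```

{"op": "drive_tool", "data": {
  "deltas": "0 0 0 -0.3 0; 0 0 0 -0.6 0; 0 0 0 -0.6 0; 0 0 0 -0.6 0"
}}

```text
time_s: 7.75
position: [0.4659, -0.1938, 0.0595]
tcp_rot: [[0.993, -0.116, 0.0], [-0.116, -0.993, -0.0], [0.0, 0.0, -1.0]]
force: [-1.0, -0.0, 3.6]
opening: 0.135
grasp_force: 30.0
```

{"op": "drive_tool", "data": {
  "deltas": "0 0 0 0.2 0; 0 3 -0.35 0.2 0; 0 6 -0.7 0.2 0; 0 9 -1.05 0.2 0; 0 12 -1.4 0.2 0; 0 15 -1.75 0.2 0; 0 18 -2.1 0.2 0; 0 21 -2.45 0.2 0; 0 24 -2.8 0.2 0; 0 25 -2.9 0.2 0; 0 25 -2.9 0.2 0"
}}

```text
time_s: 8.85
position: [0.4915, -0.1969, 0.0595]
tcp_rot: [[0.993, -0.116, 0.001], [-0.116, -0.993, -0.0], [0.001, 0.0, -1.0]]
force: [-0.3, 0.8, 3.2]
opening: 0.133
grasp_force: 30.0
```

```bash
python3 - <<'E'
from h import *
s=bot.read_state();print(s['time_s'],s['position'],s['force'])
a=snap('wrist','w4')[40:190,160:350]
b=snap('side','s4')[140:200,160:260]
a=cv2.resize(a,(760,600),interpolation=2)
cv2.imwrite('pics/w4c.png',cv2.cvtColor(a,cv2.COLOR_RGB2BGR))
cv2.imwrite('pics/s4c.png',cv2.cvtColor(cv2.resize(b,(800,480),interpolation=2),cv2.COLOR_RGB2BGR))
E
```

```text
8.85 [ 0.4914598  -0.19686267  0.05952609] [-0.2629466   0.84947557  3.16523048]
```

View pics/w4c.png

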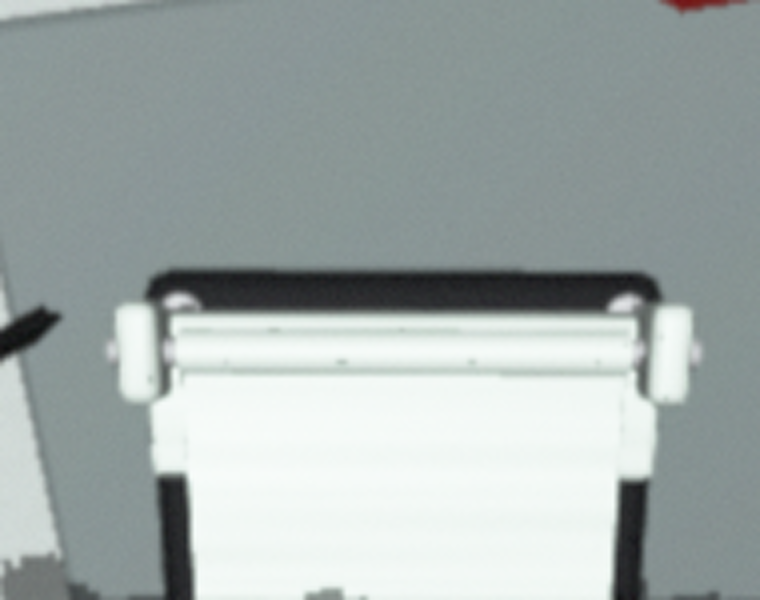

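The leaf lies flat and no plate shows on top of it (lower edge at v≈600), so the plate has gone under. Now on to the stop.

{"op": "drive_tool", "data": {
  "deltas": "0 1 -0.1 0 0; 0 2 -0.2 0 0; 0 3 -0.35 0 0; 0 4 -0.5 0 0; 0 4.5 -0.5 0 0; 0 4.5 -0.5 0 0"
}}

```text
time_s: 9.55
position: [0.4956, -0.1972, 0.0595]
tcp_rot: [[0.993, -0.116, 0.0], [-0.116, -0.993, -0.0], [0.0, 0.0, -1.0]]
force: [-1.5, 0.7, 3.3]
opening: 0.135
grasp_force: 30.0
```

{"op": "drive_tool", "data": {
  "deltas": "0 0.5 0 0 0; 0 1 -0.1 0 0; 0 1 -0.1 0 0; 0 1 -0.1 0 0"
}}

```text
time_s: 9.95
position: [0.4965, -0.1973, 0.0595]
tcp_rot: [[0.993, -0.116, 0.0], [-0.116, -0.993, 0.0], [0.0, -0.0, -1.0]]
force: [-1.4, 0.8, 2.9]
opening: 0.138
grasp_force: 30.0
```

{"op": "drive_tool", "data": {
  "deltas": "0 0.5 -0.1 0 0; 0 1 -0.1 0 0; 0 1 -0.1 0 0; 0 1 -0.1 0 0"
}}

```text
time_s: 10.35
position: [0.4975, -0.1974, 0.0595]
tcp_rot: [[0.993, -0.116, 0.0], [-0.116, -0.993, -0.0], [0.0, 0.0, -1.0]]
force: [-1.4, 0.6, 2.7]
opening: 0.13
grasp_force: 30.0
```

{"op": "drive_tool", "data": {
  "deltas": "0 0.4 -0.05 0 0; 0 0.8 -0.1 0 0; 0 0.8 -0.1 0 0; 0 0.8 -0.1 0 0"
}}

```text
time_s: 10.75
position: [0.4976, -0.1973, 0.0594]
tcp_rot: [[0.993, -0.116, -0.001], [-0.116, -0.993, 0.0], [-0.001, -0.0, -1.0]]
force: [-4.4, -0.7, 4.3]
opening: 0.134
grasp_force: 30.0
```

{"op": "drive_tool", "data": {
  "deltas": "0 0 0 -0.5 0; 0 0 0 -1 0; 0 0 0 -1.5 0; 0 0 0 -2 0; 0 0 0 -2.5 0; 0 0 0 -2.5 0; 0 0 0 -2.5 0"
}}

```text
time_s: 11.45
position: [0.4977, -0.1974, 0.0571]
tcp_rot: [[0.993, -0.116, -0.001], [-0.116, -0.993, 0.0], [-0.001, -0.0, -1.0]]
force: [-5.4, 0.2, 6.2]
opening: 0.136
grasp_force: 30.0
```

{"op": "drive_tool", "data": {
  "deltas": "0 0 0 -0.4 0; 0 0 0 -0.8 0; 0 0 0 -1.1 0; 0 0 0 -1.1 0; 0 0 0 -1.1 0"
}}

```text
time_s: 11.95
position: [0.4977, -0.1974, 0.0567]
tcp_rot: [[0.993, -0.116, -0.001], [-0.116, -0.993, 0.0], [-0.001, -0.0, -1.0]]
force: [-6.4, -0.3, 11.0]
opening: 0.135
grasp_force: 30.0
```

{"op": "drive_tool", "data": {
  "deltas": "0 0 0 -0.3 0; 0 0 0 -0.6 0; 0 0 0 -0.6 0; 0 0 0 -0.6 0; 0 0 0 -0.6 0"
}}

```text
time_s: 12.45
position: [0.4977, -0.1974, 0.0567]
tcp_rot: [[0.993, -0.116, -0.001], [-0.116, -0.993, 0.0], [-0.001, 0.0, -1.0]]
force: [-6.5, 0.5, 14.8]
opening: 0.137
grasp_force: 30.0
```

```bash
python3 - <<'E'
from h import *
b=snap('side','s5')[130:200,160:260]
cv2.imwrite('pics/s5c.png',cv2.cvtColor(cv2.resize(b,(800,560),interpolation=2),cv2.COLOR_RGB2BGR))
s=bot.read_state();print(s['time_s'],s['position'],s['force'],s['moment'])
E
```

```text
12.5 [ 0.49770825 -0.19736433  0.05666836] [-7.15819786  0.73910396 15.29836047] [ 0.05069061  1.39795468 -0.10107133]
```

View pics/s5c.png

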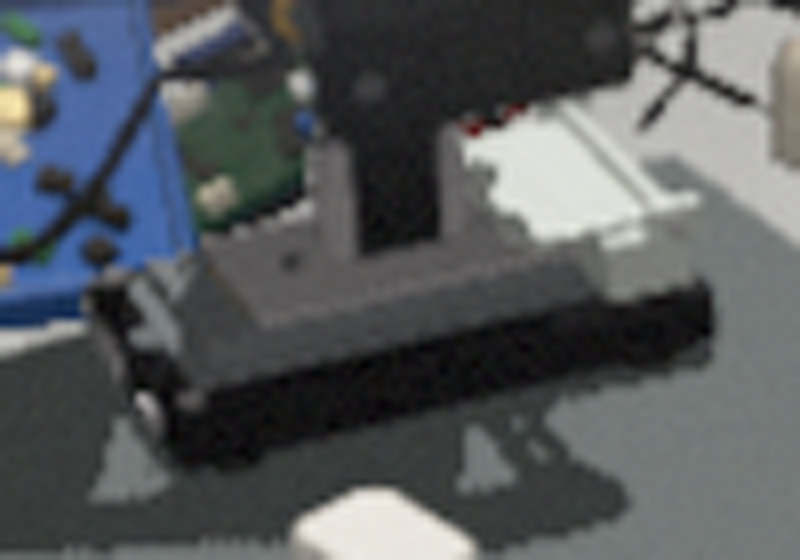

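The side view shows the plate lying flat on the bed, with its front end at about (590,270) under the leaf, which is down. The bed has bottomed out with a steady push of about 15 N.

```bash
python3 -c "
from rig import bot
print(bot.hand_in())"
```

```text
the job is handed in; nothing more can be done
None
```

The job is handed in with the gripper still holding the plate. It sits against the stop under the closed leaf, pressed down at about 15 N after 2.8 mm of measured travel, where the bed stopped giving; time used was 12.5 s, and the phone, charger and tape were not touched.

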